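# Find the right-hand clamp screw with the test nut

## Task

One of the two grey bar-headed clamp screws has a right-hand thread and the other a left-hand one. Find out which by trying them in the right-hand test nut in the vice: screw the one that fits clockwise fully home, flange down on the nut, and leave it there, and put the other into the black reject tray. Do not force a screw that binds, and leave the other things on the bench as they are.

Things in the scene. Friction and masses are not known exactly. Their poses are not given: they have to be found in the camera images.
- screw_a: Grey printed clamp screw, 92 mm long, 90 g, upright, head up, in a stand. Origin: centre of its lower end; z up towards the head. From the lower end: pilot dia. 22 mm, 0-20 mm; two-start thread dia. 35, 20-50 mm, lead 40 mm a turn; flange dia. 50, 50-58 mm; bar head 58-92 mm, 46 mm long along x, 16 mm thick along y (grip across it). Hand of thread not told: look or try.
- screw_b: Second screw, the same size and look as screw_a (same origin and axes) but with the thread of the other hand, in a stand of its own.
- screw_a_flange (a point): Centre of the underside of screw_a's flange, 50 mm above its lower end, same axes.
- screw_b_flange (a point): Centre of the underside of screw_b's flange, 50 mm above its lower end, same axes.
- stand_a: Fixed white stand of screw_a, 60 x 60 mm, 22 high, with a hole 26 mm wide and 18 deep; origin under its centre.
- stand_b: Fixed white stand of screw_b, the same size as stand_a; origin under its centre.
- nut: Fixed square steel right-hand test nut, 64 x 64 mm, top 56 mm above the table, in a small blue vice. Origin on the table under the thread axis, z up, x along the vice's screw (tommy bar at +x). Vice 90 mm wide along y, -90 to +120 mm along x, jaws 12 mm below the nut's top. Bore 41 mm; its two-start thread begins 12 mm down and leaves 24 mm free for the pilot.
- nut_mouth (a point): Centre of the nut's top face; axes as the nut. Entry: with its bar along the nut's y, either way round (+-10 degrees), a screw goes straight down to flange 10 mm above the nut. From there the right-hand one, turned a quarter turn clockwise from above, sinks 10 mm: flange on the nut, bar along x, then it stops. The left-hand one binds 6 mm or more above.
- tray: Fixed black open reject tray, 140 x 140 mm, 35 mm high, walls 4 mm, floor 4 mm thick; origin under its centre.
- screwdriver: Loose screwdriver, 170 mm long, orange handle; a bystander. Origin: within its underside.
- bracket: Loose white printed angle bracket, 60 x 35 mm, 40 high; a bystander. Origin: within its underside.
- knife: Loose yellow utility knife, 163 mm long, 17 high; a bystander. Origin: within its underside.
- mouse: Loose grey computer mouse, about 75 x 60 mm, 34 high; a bystander. Origin: within its underside.
- carton: Loose white carton, 90 x 120 mm, 40 high; a bystander. Origin: within its underside.
- jar: Loose clear jar with black cap, 60 mm diameter, 80 high; a bystander. Origin: within its underside.
- meter: Loose black hand-held meter, 150 x 75 mm, 43 high; a bystander. Origin: within its underside.
Mind the look-alikes: they are no part of the job. What is shaped like the screw_a but blue or yellow is not meant.

How it is judged (in metres and radians):
At the end, for the whole second after the job is handed in: The right-hand screw is in the nut: flange within 2.5 mm of its top, 5 mm of the axis, 4.5 degrees of upright. The left-hand one rests in the tray, standing or lying, flange centre inside the walls (68 mm either way) and under 70 mm high. Both at rest (((z of screw_a_flange in the frame of nut_mouth below 0.0025 m and horizontal distance between screw_a_flange and nut_mouth below 0.005 m and angle between screw_a's own z axis and vertical below 0.08 rad and linear speed of each of screw_a, screw_b below 0.02 m/s and x of screw_b_flange in the frame of tray between -0.068 and 0.068 m and y of screw_b_flange in the frame of tray between -0.068 and 0.068 m and height (world z) of screw_b_flange below 0.07 m) or (z of screw_b_flange in the frame of nut_mouth below 0.0025 m and horizontal distance between screw_b_flange and nut_mouth below 0.005 m and angle between screw_b's own z axis and vertical below 0.08 rad and linear speed of each of screw_b, screw_a below 0.02 m/s and x of screw_a_flange in the frame of tray between -0.068 and 0.068 m and y of screw_a_flange in the frame of tray between -0.068 and 0.068 m and height (world z) of screw_a_flange below 0.07 m))); the robot touches nothing.
It fails at once if a screw was forced in the nut (over 80 N between the screw and the nut or vice) (contact force between any of screw_a, screw_b and nut above 80 N).
It fails at once if a bystander was moved by more than 40 mm (distance of any of screwdriver, bracket, knife, mouse, carton, jar, meter from where it was at the start of the episode above 0.04 m).
It also fails if it takes over 64 s, if anything falls off the work surface, if the arm or the gripper's body presses on something with over 40 N, if the wrist force passes 120 N, or if a joint passes its speed limit or range.

## Robot

A 6-joint arm with a two-finger parallel gripper is mounted at the origin on the work surface. World frame = base frame: x ahead of the robot, y to its left, z up, the work surface at z = 0. Lengths are in mm, angles in rad, forces in N, time in s.
With the tool pointing down it reaches from about 300 to 1000 mm from the base axis. Payload 5.1 kg.
Tool frame: the origin (TCP) lies at the very end of the fingers, on their centre line; the grasp point (between the pads) lies 19 mm behind it (manip.hold_point_z is the distance from the TCP to the grasp point, in mm); z points along the fingers, y is the direction in which the jaws open and shut (so a half turn about z gives the same grasp; the last joint's range is limited). The gripper opens to 95 mm and grips with 3 to 60 N. Pads are 20 mm wide; open, the fingers measure 119 mm over their backs; the gripper's body (75 mm by 180 mm) begins 59 mm behind the grasp point.
Start: joints at [1.155, 0.124, 1.65, -0, 1.367, -0.083], TCP at [212.369, 614.316, 214.656] pointing down, gripper open.
Joint ranges: [-2.61, 2.61], [-1.02, 2.33], [0.03, 2.71], [-1.35, 4.49], [0.32, 2.68], [-2.91, 2.91]. Speed limits (rad/s): [2.57, 2.57, 3.14, 3.14, 3.14, 3.14].

## Interface

Orientations are given as [roll, pitch, yaw] about the fixed x, y, z axes, in that order (R = Rz(yaw) Ry(pitch) Rx(roll)).
In Python, from bench import manip gives the robot as it stands.
- The arm moves only by the tool jog_arm, never from a script. Its argument "rows" is a list of rows, each a list of 3 entries, a list of its own where there are three numbers: the shift along the tool's x, y, z as a fraction of full scale, then the turn, a rotation vector about the tool's x, y, z as a fraction of full scale, then the closure, from -1 (fully open) to 1 (shut), so that 0 is half open. A call has 1 to 20 rows; each row shifts and turns the commanded pose from where the row before left it, along the tool's axes as they then stand; what a row does not reach is not made up. Full scale, the value 1, is 4 cm for a shift and 180 degrees for a turn. A row lasts 1/12 s, in which the tool goes at most 41.7 mm and 7.16 degrees, less where a joint would pass 70% of its speed; a pose out of reach is approached as far as the arm can. A call with a number of a shift or a turn outside -1 to 1 is refused whole. A call with a gripper value outside its range is refused whole. The fingers move at their own pace and stop on an object; "grip_force" is the grip in N (left out, the last holds). Time passes only in rows, so rows that do not move let the fingers close. It gives the time, the measured TCP pose, the force and the opening at its end, in the units of the state.
- manip.get_obs(): the state, without advancing time (a new reading comes with each control period).
- manip.capture(name): name is "scene" or "side" or "wrist"; returns a dict with "img" (480x640x3 uint8, red, green, blue), "mtx" (3x3 intrinsics, pixels), "rvec" (rotation vector, rad) and "tvec" (3), from world to camera coordinates, as OpenCV has them. Camera axes: x right, y down, z forward; pixel columns grow to the right and rows downward; lengths in mm; the calibration is good to about 2 mm. A picture is of the moment at which its call begins. There is no depth.
- manip.finish_job(): hands the job in, once; it reports no verdict.
The state is a dict: "time_s": time; "joint_pos": joint angles; "joint_vel": joint speeds; "effort": joint torques, N m; "tcp_pos": TCP position; "orientation": TCP orientation; "contact_force": force on the tool from outside, world axes, zero at the start; "torque": the same for the moment, N m; "finger_gap": finger opening in mm.
Only numpy, scipy, OpenCV 4.12 (cv2) and the standard library are available. Lean on these libraries where they do the work, as an engineer would, in place of code of your own. Each camera call takes 0.05 s, during which the arm holds its last target. There are 200 camera calls.

## Working session

There is one attempt and no reset: what is moved stays moved. The work goes in short steps, Python scripts to look and compute and a tool call to move; the robot and the scene stay as the last step left them, time stands still between calls to the robot, and variables do not carry over. Pictures are saved under pics/ and viewed, about 8 in all and at most 12, crops included, and the job is handed in when it is done.

Besides the shell and the picture viewer there is one more tool, called as name([rows], argument=value, ...), one row to a line, values as JSON. jog_arm: Moves the arm, as the interface text tells. Its arguments: {"type":"object","properties":{"rows":{"type":"array"},"grip_force":{"type":"number"}},"required":["rows"]}

```bash
ls; mkdir -p pics; python3 - <<'E'
from bench import manip
import cv2,pickle
d={}
for n in("scene","side","wrist"):
    c=manip.capture(n); d[n]=c
    cv2.imwrite(f"pics/{n}0.png",c["img"][:,:,::-1])
    print(n,c["mtx"],c["rvec"],c["tvec"])
pickle.dump(d,open("cams.pkl","wb"))
print(manip.get_obs())
E
```

```text
pics
scene [[577.08512979   0.         314.82882322]
 [  0.         577.08512979 240.29295375]
 [  0.           0.           1.        ]] [ 1.34561387  2.17937422 -0.92888469] [ 213.93988415 -288.01035489 1758.17360551]
side [[594.94211663   0.         314.34142627]
 [  0.         594.94211663 239.87914696]
 [  0.           0.           1.        ]] [ 2.13918309 -0.01484845  0.03045143] [-524.42596557   76.79752719 1274.01637913]
wrist [[372.56758722   0.         321.50348631]
 [  0.         372.56758722 234.99981699]
 [  0.           0.           1.        ]] [-2.34693083 -1.672023   -0.25388594] [-648.38112422  -33.83953523  393.14789903]
{'time_s': 0.15, 'joint_pos': array([ 1.15540808e+00,  1.24350652e-01,  1.65138245e+00,  3.85257278e-06,
        1.36747354e+00, -8.25986035e-02]), 'joint_vel': array([-4.71759858e-05, -1.20922229e-03, -5.51850577e-03, -7.20879513e-04,
       -9.22159131e-04,  1.78108156e-03]), 'effort': array([ 1.67256171e-04, -4.18194902e+01, -3.60470617e+01,  7.75229791e-02,
        4.69832006e-02, -1.05723309e-04]), 'tcp_pos': array([212.16443512, 613.86684433, 213.65933135]), 'orientation': array([-3.13998448e+00, -1.36920435e-04,  2.80880212e+00]), 'contact_force': array([ 0.33098407, -0.20085405, -0.2670284 ]), 'torque': array([ 0.0169298 , -0.02294797,  0.07534813]), 'finger_gap': 94.94276707847285}
```

View pics/scene0.png

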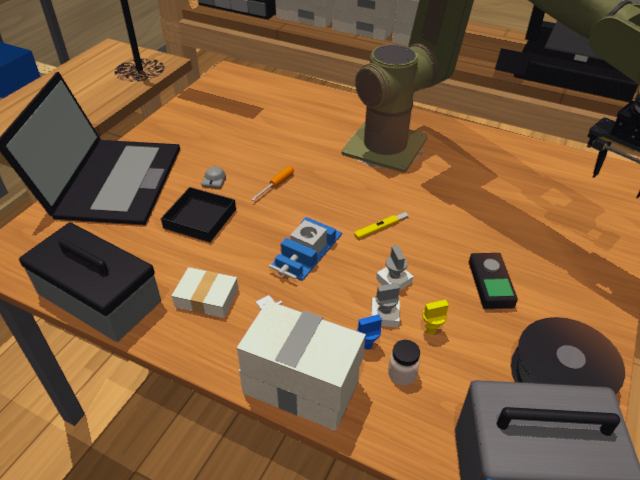

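View pics/side0.png

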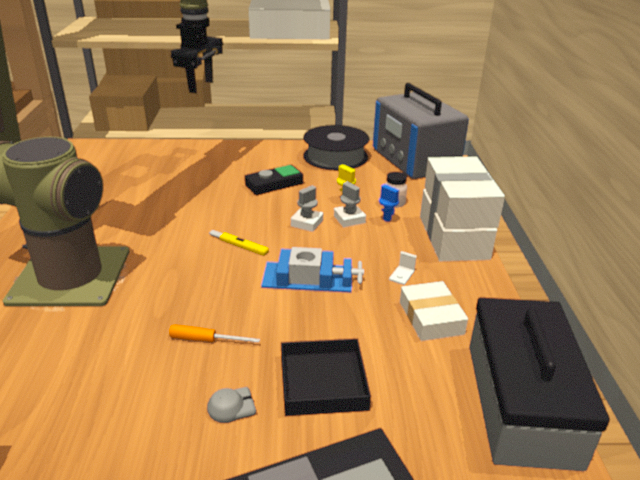

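The scene view shows grey screws at (397,265) and (386,302). The look-alikes are blue at (370,331) and yellow at (434,316). The nut is at (309,233) and the tray at (199,213). In the side view the grey screws are at (308,207) and (350,203), blue at (389,202), yellow at (346,178), nut at (305,262), tray at (324,377). I choose the two grey ones and check them in a close crop.

```bash
python3 - <<'E'
import pickle,cv2,numpy as np
d=pickle.load(open("cams.pkl","rb"))
def crop(n,x,y,w,h,s): return cv2.resize(d[n]["img"][y:y+h,x:x+w,::-1],None,fx=s,fy=s,interpolation=cv2.INTER_CUBIC)
a=crop("scene",270,205,160,120,2.5); b=crop("scene",360,235,80,100,5)[:, :400]
c=crop("side",255,170,160,120,2.5); e=crop("side",285,175,80,60,5)
top=np.hstack([a,c]); bot=np.hstack([b[:300],e])
cv2.imwrite("pics/crop1.png",np.vstack([top,bot]))
E
```

```text
(no output)
```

View pics/crop1.png

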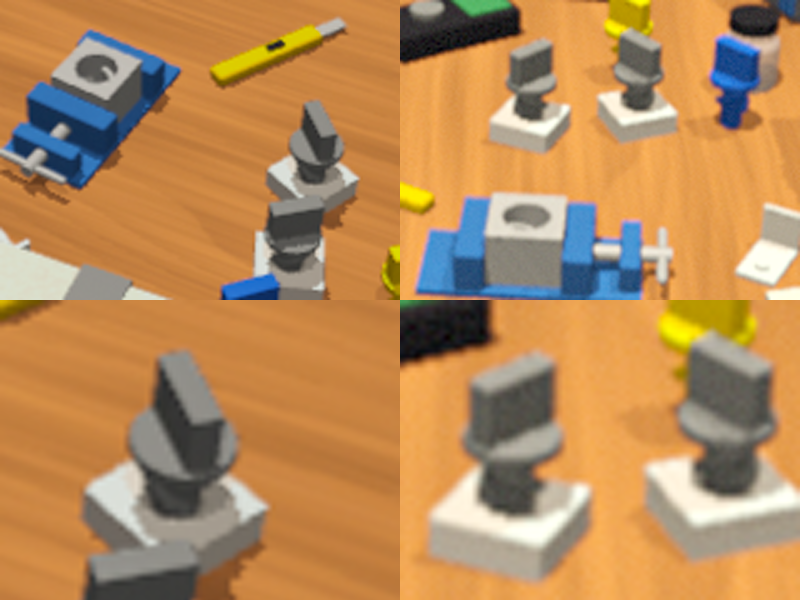

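```bash
cat >h.py <<'E'
import cv2,numpy as np
from bench import manip
def ray(c,uv):
    R=cv2.Rodrigues(np.array(c["rvec"]))[0];C=-R.T@np.ravel(c["tvec"])
    p=cv2.undistortPoints(np.array([[uv]],float),np.array(c["mtx"]),None)[0,0]
    return C,R.T@np.array([p[0],p[1],1])
def at(c,uv,z):
    C,d=ray(c,uv);return (C+d*(z-C[2])/d[2])[:2]
def tri(c1,u1,c2,u2):
    C,d=ray(c1,u1);E,e=ray(c2,u2)
    s=np.linalg.lstsq(np.c_[d,-e],E-C,rcond=None)[0]
    return (C+d*s[0]+E+e*s[1])/2
def proj(c,P): return cv2.projectPoints(np.array(P,float).reshape(-1,3),np.array(c["rvec"]),np.array(c["tvec"]),np.array(c["mtx"]),None)[0][:,0]
E
python3 - <<'E'
import pickle;from h import *
np.set_printoptions(precision=1,suppress=True)
d=pickle.load(open("cams.pkl","rb"));s,e=d["scene"],d["side"]
for n,u,v,z in(("s1",(398,255.4),(307.2,188.2),96),("s2",(388.8,287.4),(352.4,185),96),("nut",(309.2,232.2),(305.8,255.6),56)):
    print(n,at(s,u,z),at(e,v,z),tri(s,u,e,v))
print("tray",[at(s,u,35) for u in((191,190),(235,206),(207,239),(163,213))],[at(e,u,35) for u in((281,343),(360,340),(368,405),(285,408))])
print("vice bar", at(s,(280,268),35),at(e,(360,272),35))
print("stand1",[at(e,(285+x/5,175+y/5),22) for x,y in((90,150),(191,190),(143,245),(30,216))])
print("stand2",[at(e,(285+x/5,175+y/5),22) for x,y in((247,165),(285,228),(405,213),(360,150))])
print("nutcorners",[at(e,(255+x/2.5,170+y/2.5),56) for x,y in((89,194),(167,196),(167,251),(84,250))])
print("bar1",[at(s,(360+x/5,235+y/5),96) for x,y in((174,58),(207,145))],"bar2",[at(s,(270+x/2.5,205+y/2.5),96) for x,y in((271,208),(323,204))])
print(at(e,(335,185),0))
E
```

```text
s1 [518.5 226.8] [511.  223.5] [512.6 226.3  92.8]
s2 [616.4 243.1] [620.9 241.1] [619.5 242.8  96.6]
nut [501.5  -3.7] [505.6  -5.3] [504.2  -3.7  56.4]
tray [array([ 475.8, -372.3]), array([ 479. , -231.5]), array([ 615.2, -225.9]), array([ 585.3, -381.4])] [array([ 459.1, -251.1]), array([ 600.4, -244. ]), array([ 599.9, -394.8]), array([ 469. , -399.8])]
vice bar [620.5 -19.3] [618.7 -35.2]
stand1 [array([501.7, 273.5]), array([551.5, 233.2]), array([526.6, 180.3]), array([472.1, 207.5])]
stand2 [array([580.6, 258.5]), array([595.9, 196.6]), array([655.7, 211.2]), array([638.9, 274.3])]
nutcorners [array([473.3,  25.3]), array([540.3,  22.3]), array([537.6, -58.9]), array([470.1, -57.5])]
bar1 [array([495.4, 210.4]), array([540.1, 242.9])] bar2 [array([628.3, 224.3]), array([604.4, 261.9])]
[591.6 426.7]
```

```bash
cat >>h.py <<'E'
from scipy.spatial.transform import Rotation as Ro
def go(x,y,z,yaw):
    "turn first (about tool z), then shift in turned tool axes; fractions of full scale"
    o=manip.get_obs();p=o["tcp_pos"];R=Ro.from_euler("xyz",o["orientation"])
    T=Ro.from_euler("xyz",[np.pi,0,np.radians(yaw)])
    print("tcp",p.round(1),"rpy",np.degrees(o["orientation"]).round(2),"gap",round(o["finger_gap"],1),"F",np.round(o["contact_force"],1),"t",round(o["time_s"],2))
    print("turn/180deg total",((R.inv()*T).as_rotvec()/np.pi).round(4),"shift/40mm total",(T.inv().apply(np.array([x,y,z])-p)/40).round(3))
E
python3 - <<'E'
import pickle;from h import *
d=pickle.load(open("cams.pkl","rb"));w=d["wrist"];o=manip.get_obs()
Rt=Ro.from_euler("xyz",o["orientation"]).as_matrix();R=cv2.Rodrigues(w["rvec"])[0];C=-R.T@np.ravel(w["tvec"])
print("cam in tool",Rt.T@(C-o["tcp_pos"]),"\n",Rt.T@R.T)
go(520,140,360,90)
E
```

```text
cam in tool [  85.35228528   -0.55123623 -170.17603184] 
 [[-2.91739215e-04 -9.53999605e-01 -2.99807718e-01]
 [ 9.99999829e-01 -1.26346823e-04 -5.71047158e-04]
 [ 5.06899011e-04 -2.99807834e-01  9.53999479e-01]]
tcp [212.2 613.9 213.7] rpy [-1.7991e+02 -1.0000e-02  1.6093e+02] gap 94.9 F [ 0.3 -0.2 -0.3] t 0.15
turn/180deg total [-5.000e-04  3.000e-04  3.941e-01] shift/40mm total [-11.847   7.696  -3.659]
```

jog_arm([
  [[0, 0, -0.287], [0, 0, 0.0358], -1],
  [[0, 0, -0.287], [0, 0, 0.0358], -1],
  [[0, 0, -0.287], [0, 0, 0.0358], -1],
  [[0, 0, -0.287], [0, 0, 0.0358], -1],
  [[0, 0, -0.287], [0, 0, 0.0358], -1],
  [[0, 0, -0.287], [0, 0, 0.0358], -1],
  [[0, 0, -0.287], [0, 0, 0.0358], -1],
  [[0, 0, -0.287], [0, 0, 0.0358], -1],
  [[0, 0, -0.287], [0, 0, 0.0358], -1],
  [[0, 0, -0.287], [0, 0, 0.0358], -1],
  [[0, 0, -0.287], [0, 0, 0.0358], -1],
])

```text
time_s: 1.07
tcp_pos: [212.3, 614.1, 340.9]
orientation: [-3.141, 0.001, 1.566]
contact_force: [0.1, 0.2, 1.1]
finger_gap: 94.9
```

jog_arm([
  [[-0.756, 0.528, 0], [0, 0, 0], -1],
  [[-0.756, 0.528, 0], [0, 0, 0], -1],
  [[-0.756, 0.528, 0], [0, 0, 0], -1],
  [[-0.756, 0.528, 0], [0, 0, 0], -1],
  [[-0.756, 0.528, 0], [0, 0, 0], -1],
  [[-0.756, 0.528, 0], [0, 0, 0], -1],
  [[-0.756, 0.528, 0], [0, 0, 0], -1],
  [[-0.756, 0.528, 0], [0, 0, 0], -1],
  [[-0.756, 0.528, 0], [0, 0, 0], -1],
  [[-0.756, 0.528, 0], [0, 0, 0], -1],
  [[-0.756, 0.528, 0], [0, 0, 0], -1],
  [[-0.756, 0.528, 0], [0, 0, 0], -1],
  [[-0.756, 0.528, 0], [0, 0, 0], -1],
  [[-0.756, 0.528, 0], [0, 0, 0], -1],
  [[-0.756, 0.528, 0], [0, 0, 0], -1],
  [[-0.756, 0.528, 0], [0, 0, 0], -1],
  [[0, 0, 0], [0, 0, 0], -1],
  [[0, 0, 0], [0, 0, 0], -1],
])

```text
time_s: 2.57
tcp_pos: [551.1, 129.3, 340.1]
orientation: [-3.14, -0.0, 1.568]
contact_force: [0.2, -0.1, 0.8]
finger_gap: 95.2
```

```bash
python3 - <<'E'
import pickle;from h import *
c=manip.capture("wrist");pickle.dump(c,open("w1.pkl","wb"));cv2.imwrite("pics/w1.png",c["img"][:,:,::-1])
go(550,130,340,90)
print(proj(c,[[514,226,96],[619,242,96],[504,-4,56]]))
E
```

```text
tcp [550.6 130.4 340.3] rpy [-1.7992e+02 -2.0000e-02  8.9970e+01] gap 95.3 F [-0.6  0.2  0.1] t 2.62
turn/180deg total [-0.0004 -0.0001 -0.0002] shift/40mm total [-0.011 -0.015  0.008]
[[286.54609278 106.18115211]
 [387.16638364  89.58990302]
 [287.06699139 288.80484009]]
```

View pics/w1.png

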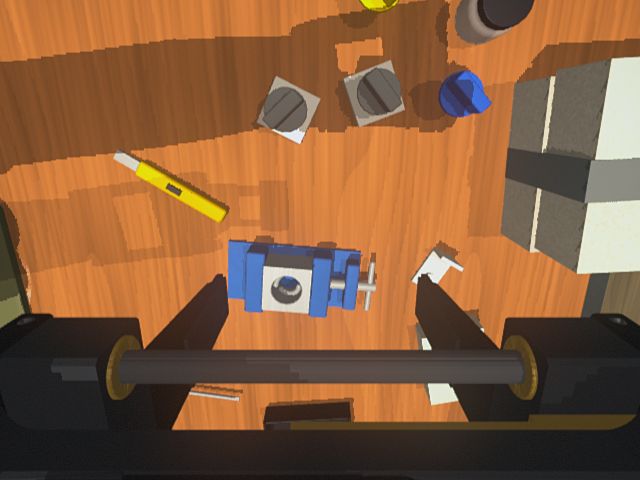

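Wrist view from above: grey screws in white stands at (287,107) and (379,92), blue look-alike at (463,94), nut bore at (287,288), vice along the image's x axis. I'll enlarge these.

```bash
python3 - <<'E'
import pickle;from h import *
i=pickle.load(open("w1.pkl","rb"))["img"][:,:,::-1]
f=lambda x,y:cv2.resize(np.clip(i[y:y+80,x:x+80].astype(float)*1.6,0,255).astype('uint8'),None,fx=5,fy=5,interpolation=cv2.INTER_CUBIC)
g=cv2.resize(i[235:315,225:385],None,fx=2.5,fy=2.5,interpolation=cv2.INTER_CUBIC)
n=f(248,250)
cv2.imwrite("pics/crop2.png",np.vstack([np.hstack([f(248,68),f(338,52)]),np.hstack([g,n[:200]])]))
E
```

```text
(no output)
```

View pics/crop2.png

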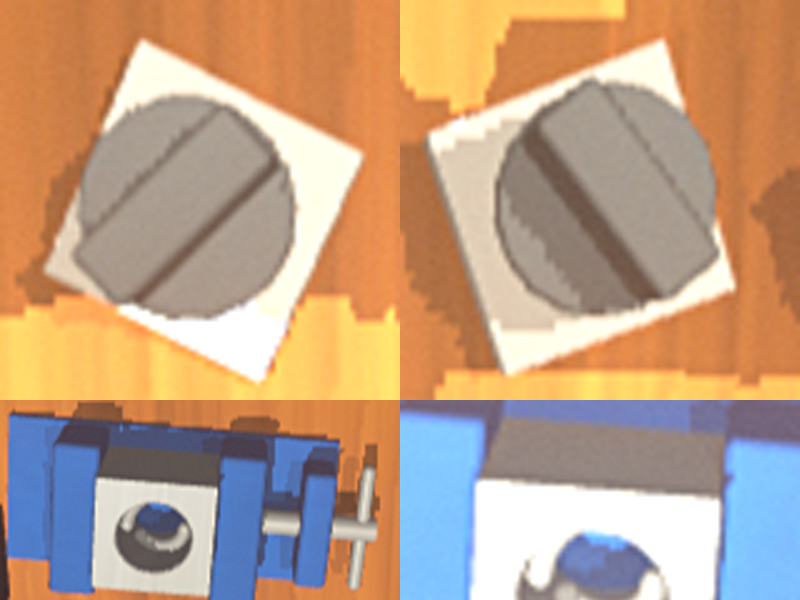

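```bash
python3 - <<'E'
import pickle;from h import *
np.set_printoptions(precision=1,suppress=True)
c=pickle.load(open("w1.pkl","rb"))
def q(name,pts,ox,oy,s,z):
    P=np.array([at(c,(ox+(x+.5)/s-.5,oy+(y+.5)/s-.5),z) for x,y in pts])
    e=[P[(i+1)%4]-P[i] for i in range(4)]
    print(name,P.mean(0),"len",np.array([np.hypot(*v) for v in e]),"ang",np.array([np.degrees(np.arctan2(v[1],v[0]))%180 for v in e]))
q("s1",[(222,106),(272,158),(128,297),(77,250)],248,68,5,96)
q("s2",[(194,80),(314,248),(260,293),(140,128)],338,52,5,96)
q("stand1",[(142,38),(362,153),(262,383),(45,272)],248,68,5,22)
q("stand2",[(265,40),(335,288),(107,374),(28,135)],338,52,5,22)
q("nut",[(96,78),(218,84),(214,196),(92,186)],225,235,2.5,56)
q("nut5",[(476-400,480-400),(720-400,490-400),(720-400,490-400),(76,80)],248,250,5,56)
q("bar",[(155,137),(358,127),(155,137),(358,127)],225,235,2.5,45)
E
```

```text
s1 [509.6 223.9] len [14.4 41.9 14.2 42.4] ang [135.   41.7 137.3  42. ]
s2 [614.8 242.3] len [41.8 14.  41.7 14. ] ang [129.2  39.4 129.2  40.1]
stand1 [509.2 223.2] len [59.3 60.8 60.4 60.3] ang [153.7  65.  153.2  64. ]
stand2 [615.6 242.1] len [59.9 59.7 59.5 60.2] ang [109.9  20.  110.4  20.3]
nut [503.5  -5.1] len [64.1 66.1 66.8 63.6] ang [176.8  87.5 174.6  85.2]
nut5 [505.2  28. ] len [64.1  0.  64.1  0. ] ang [177.3   0.  177.3   0. ]
bar [557.9  -7.5] len [111.3 111.3 111.3 111.3] ang [3. 3. 3. 3.]
```

```bash
python3 -c "
from h import *
go(509.4,223.6,66,41.9)"
```

```text
tcp [550.6 130.4 340.3] rpy [-1.7992e+02 -2.0000e-02  8.9970e+01] gap 95.3 F [-0.6  0.2  0.1] t 2.62
turn/180deg total [-5.00e-04  1.00e-04  2.67e-01] shift/40mm total [ 0.789 -2.421  6.858]
```

jog_arm([
  [[0, 0, 0], [0, 0, 0.0334], -0.05],
  [[0, 0, 0], [0, 0, 0.0334], -0.05],
  [[0, 0, 0], [0, 0, 0.0334], -0.05],
  [[0, 0, 0], [0, 0, 0.0334], -0.05],
  [[0, 0, 0], [0, 0, 0.0334], -0.05],
  [[0, 0, 0], [0, 0, 0.0334], -0.05],
  [[0, 0, 0], [0, 0, 0.0334], -0.05],
  [[0, 0, 0], [0, 0, 0.0334], -0.05],
  [[0.197, -0.605, 0.5], [0, 0, 0], -0.05],
  [[0.197, -0.605, 0.5], [0, 0, 0], -0.05],
  [[0.197, -0.605, 0.5], [0, 0, 0], -0.05],
  [[0.197, -0.605, 0.5], [0, 0, 0], -0.05],
  [[0, 0, 0.8], [0, 0, 0], -0.05],
  [[0, 0, 0.8], [0, 0, 0], -0.05],
  [[0, 0, 0.8], [0, 0, 0], -0.05],
  [[0, 0, 0.8], [0, 0, 0], -0.05],
  [[0, 0, 0.4], [0, 0, 0], -0.05],
  [[0, 0, 0], [0, 0, 0], -0.05],
  [[0, 0, 0], [0, 0, 0], -0.05],
  [[0, 0, 0], [0, 0, 0], -0.05],
])

```text
time_s: 4.28
tcp_pos: [510.1, 225.0, 118.9]
orientation: [3.141, -0.003, 0.733]
contact_force: [1.1, -0.1, -0.3]
finger_gap: 50.3
```

```bash
python3 - <<'E'
from h import *
for k in range(3): go(509.4,223.6,66,41.9); manip.capture("side")
c=manip.capture("wrist");cv2.imwrite("pics/w2.png",c["img"][:,:,::-1])
import pickle;pickle.dump(c,open("w2.pkl","wb"))
print(proj(c,[[509.4,223.6,96]]))
E
```

```text
tcp [510.1 225.  118.9] rpy [ 1.7994e+02 -1.6000e-01  4.2030e+01] gap 50.3 F [ 1.1 -0.1 -0.3] t 4.28
turn/180deg total [ 0.0003 -0.0009  0.0007] shift/40mm total [-0.035  0.015  1.322]
tcp [510.6 224.9 119.4] rpy [179.91  -0.21  42.01] gap 49.9 F [ 0.5 -1.   0.1] t 4.33
turn/180deg total [ 0.0005 -0.0012  0.0006] shift/40mm total [-0.043  0.005  1.336]
tcp [510.7 224.8 119.6] rpy [179.9   -0.23  41.99] gap 50.0 F [-0.7  0.6  0.9] t 4.38
turn/180deg total [ 0.0005 -0.0013  0.0005] shift/40mm total [-4.400e-02 -1.000e-03  1.339e+00]
[[321.08708158 277.83662761]]
```

View pics/w2.png

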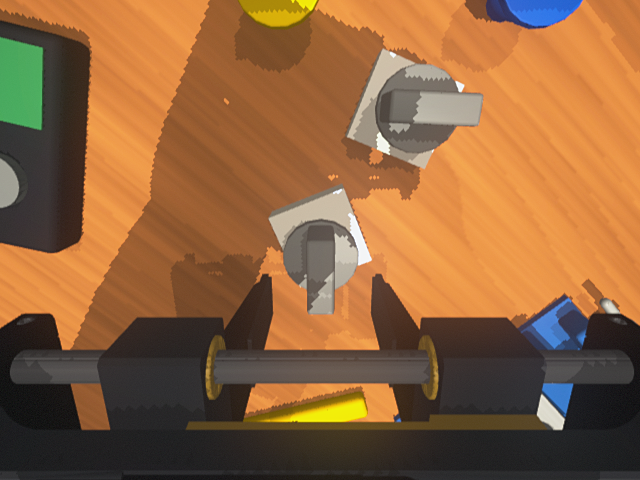

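The close view shows the grey screw squarely between the open fingers, with the bar across (307–334) and its near end at row 313. It matches the prediction. I descend and grip.

```bash
python3 - <<'E'
from h import *;import pickle
c=pickle.load(open("w2.pkl","rb"))
u=np.array([np.cos(np.radians(41.9)),np.sin(np.radians(41.9)),0])
for s in(-23,-21,21,23): print(s,proj(c,[np.array([509.4,223.6,96])+s*u,np.array([509.4,223.6,62])+s*u]))
E
```

```text
-23 [[321.05941362 314.18643535]
 [320.97643471 288.93851992]]
-21 [[321.06175081 311.11586484]
 [320.97827087 286.20858496]]
21 [[321.11394704 242.5411239 ]
 [321.01894185 225.74046538]]
23 [[321.11659079 239.06779685]
 [321.02098488 222.70295128]]
```

jog_arm([
  [[-0.03, 0, 0.5], [0, 0, 0], -0.05],
  [[0, 0, 0.4], [0, 0, 0], -0.05],
  [[0, 0, 0.43], [0, 0, 0], -0.05],
  [[0, 0, 0], [0, 0, 0], -0.05],
  [[0, 0, 0], [0, 0, 0], -0.05],
])

```text
time_s: 4.9
tcp_pos: [508.5, 222.9, 64.0]
orientation: [-3.142, 0.0, 0.732]
contact_force: [-0.6, -0.2, 0.1]
finger_gap: 50.1
```

jog_arm([
  [[0, 0, -0.03], [0, 0, 0], -0.05],
  [[0, 0, 0], [0, 0, 0], 1],
  [[0, 0, 0], [0, 0, 0], 1],
  [[0, 0, 0], [0, 0, 0], 1],
  [[0, 0, 0], [0, 0, 0], 1],
  [[0, 0, 0], [0, 0, 0], 1],
  [[0, 0, 0], [0, 0, 0], 1],
  [[0, 0, 0], [0, 0, 0], 1],
  [[0, 0, 0], [0, 0, 0], 1],
], grip_force=25)

```text
time_s: 5.65
tcp_pos: [508.6, 223.0, 65.0]
orientation: [3.142, 0.0, 0.732]
contact_force: [-0.3, 0.1, 0.5]
finger_gap: 16.0
```

```bash
python3 -c "
from h import *
go(509.4,223.6,66,41.9)"
```

```text
tcp [508.6 223.   65. ] rpy [179.99   0.    41.96] gap 16.0 F [-0.3  0.1  0.5] t 5.65
turn/180deg total [0.     0.     0.0003] shift/40mm total [ 0.025  0.003 -0.024]
```

jog_arm([
  [[0, 0, -0.2], [0, 0, 0], 1],
  [[0, 0, -0.5], [0, 0, 0], 1],
  [[0, 0, -0.7], [0, 0, 0], 1],
  [[0, 0, -0.7], [0, 0, 0], 1],
  [[0, 0, -0.65], [0, 0, 0], 1],
  [[0, 0, 0], [0, 0, -0.0354], 1],
  [[0, 0, 0], [0, 0, -0.0354], 1],
  [[0, 0, 0], [0, 0, -0.0354], 1],
  [[0, 0, 0], [0, 0, -0.0354], 1],
  [[0, 0, 0], [0, 0, -0.0354], 1],
  [[0, 0, 0], [0, 0, -0.0354], 1],
  [[0, 0, 0], [0, 0, -0.0354], 1],
  [[0, 0, 0], [0, 0, 0], 1],
  [[0, 0, 0], [0, 0, 0], 1],
])

```text
time_s: 6.82
tcp_pos: [508.5, 223.0, 175.2]
orientation: [3.142, -0.0, 1.508]
contact_force: [-0.2, 0.8, -0.5]
finger_gap: 15.9
```

```bash
python3 -c "
from h import *
go(503.8,-6,140,86.5)"
```

```text
tcp [508.5 223.  175.2] rpy [180.    -0.    86.39] gap 15.9 F [-0.2  0.8 -0.5] t 6.82
turn/180deg total [ 0.     -0.     -0.0006] shift/40mm total [-5.722  0.233  0.879]
```

jog_arm([
  [[-0.572, 0.0233, 0], [0, 0, 0], 1],
  [[-0.572, 0.0233, 0], [0, 0, 0], 1],
  [[-0.572, 0.0233, 0], [0, 0, 0], 1],
  [[-0.572, 0.0233, 0], [0, 0, 0], 1],
  [[-0.572, 0.0233, 0], [0, 0, 0], 1],
  [[-0.572, 0.0233, 0], [0, 0, 0], 1],
  [[-0.572, 0.0233, 0], [0, 0, 0], 1],
  [[-0.572, 0.0233, 0], [0, 0, 0], 1],
  [[-0.572, 0.0233, 0], [0, 0, 0], 1],
  [[-0.572, 0.0233, 0], [0, 0, 0], 1],
  [[0, 0, 0.45], [0, 0, -0.0006], 1],
  [[0, 0, 0.43], [0, 0, 0], 1],
  [[0, 0, 0], [0, 0, 0], 1],
  [[0, 0, 0], [0, 0, 0], 1],
  [[0, 0, 0], [0, 0, 0], 1],
])

```text
time_s: 8.07
tcp_pos: [504.5, -5.8, 140.6]
orientation: [3.141, 0.0, 1.512]
contact_force: [-0.2, -0.4, -1.3]
finger_gap: 16.0
```

```bash
python3 - <<'E'
from h import *;import pickle
s=manip.capture("scene");e=manip.capture("side");w=manip.capture("wrist")
pickle.dump((s,e,w),open("n1.pkl","wb"))
go(503.8,-6,140,86.5)
f=lambda c,x,y,W,H,k:cv2.resize(c["img"][y:y+H,x:x+W,::-1],None,fx=k,fy=k,interpolation=cv2.INTER_CUBIC)
cv2.imwrite("pics/n1.png",np.vstack([np.hstack([f(s,270,180,80,80,5),f(e,265,205,80,80,5)]),np.hstack([f(w,200,220,200,100,2)]*2)]))
E
```

```text
tcp [504.9  -5.7 141.2] rpy [1.7987e+02 1.0000e-02 8.6670e+01] gap 16.3 F [ 0.3 -0.1 -0.5] t 8.22
turn/180deg total [0.0007 0.     0.0009] shift/40mm total [-0.008 -0.028  0.029]
```

View pics/n1.png

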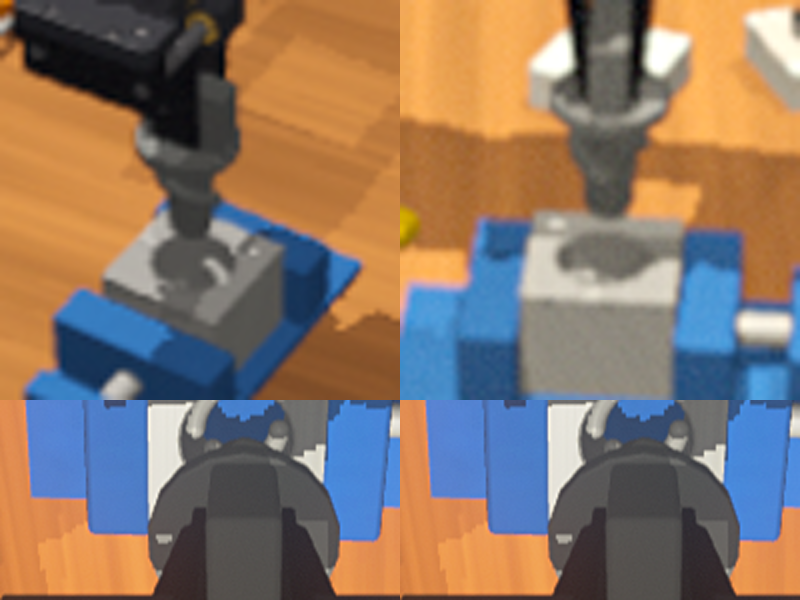

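```bash
python3 - <<'E'
from h import *;import pickle
np.set_printoptions(precision=1,suppress=True)
s,e,w=pickle.load(open("n1.pkl","rb"))
S=lambda x,y:(270+(x+.5)/5-.5,180+(y+.5)/5-.5);E=lambda x,y:(265+(x+.5)/5-.5,205+(y+.5)/5-.5)
print("pilot",at(s,S(190,227),80),at(e,E(208,203),80),tri(s,S(190,227),e,E(208,203)))
print("expected pilot px side",(np.array(proj(e,[[505,-4.7,80],[503.8,-5,56]]))-[265,205])*5,"scene",(np.array(proj(s,[[505,-4.7,80],[503.8,-5,56]]))-[270,180])*5)
print("nut side corners",[at(e,E(*p),56) for p in((135,210),(283,220),(283,304),(123,300))])
print("nut hole side",at(e,E(206,257),56),"scene",at(s,S(193,262),56))
# wrist: flange edge vs nut
W=lambda x,y:(200+(x+.5)/2-.5,220+(y+.5)/2-.5)
print("wrist nut edges x",at(w,W(148,20),56),at(w,W(328,20),56),"flange",at(w,W(149,125),138),at(w,W(338,125),138))
print("bar edges",at(w,W(208,100),171),at(w,W(281,100),171))
E
```

```text
pilot [503.6  -6.8] [506.3  -2. ] [506.1  -5.6  82.4]
expected pilot px side [[203.  204.5]
 [199.7 252.6]] scene [[190.6 228. ]
 [191.4 263.1]]
nut side corners [array([475.4,  29.3]), array([538.9,  21.5]), array([536.9, -41.2]), array([471.1, -38.4])]
nut hole side [505.6  -6.8] scene [502.   -6.2]
wrist nut edges x [471.2   4.6] [535.5   0.8] flange [480.9   0.7] [528.8  -2.2]
bar edges [498.7  20.3] [513.5  19.4]
```

jog_arm([
  [[-0.012, -0.025, 0.2], [0, 0, 0.0008], 1],
  [[0, 0, 0.3], [0, 0, 0], 1],
  [[0, 0, 0.3], [0, 0, 0], 1],
  [[0, 0, 0.2], [0, 0, 0], 1],
  [[0, 0, 0.1], [0, 0, 0], 1],
  [[0, 0, 0.1], [0, 0, 0], 1],
  [[0, 0, 0], [0, 0, 0], 1],
])

```text
time_s: 8.8
tcp_pos: [502.3, -6.3, 90.4]
orientation: [-3.139, -0.0, 1.51]
contact_force: [-0.4, 0.6, -1.2]
finger_gap: 15.6
```

jog_arm([
  [[0, 0, 0.06], [0, 0, 0], 1],
  [[0, 0, 0.06], [0, 0, 0], 1],
  [[0, 0, 0], [0, 0, 0], 1],
])

```text
time_s: 9.05
tcp_pos: [503.0, -6.4, 86.8]
orientation: [-3.141, 0.0, 1.51]
contact_force: [-0.4, -0.5, -0.5]
finger_gap: 16.0
```

jog_arm([
  [[0, 0, 0.05], [0, 0, 0], 1],
  [[0, 0, 0.05], [0, 0, 0], 1],
  [[0, 0, 0], [0, 0, 0], 1],
])

```text
time_s: 9.3
tcp_pos: [502.9, -6.3, 82.6]
orientation: [-3.141, 0.0, 1.51]
contact_force: [-1.3, 0.5, -0.7]
finger_gap: 16.1
```

jog_arm([
  [[0, 0, 0.04], [0, 0, 0], 1],
  [[0, 0, 0.04], [0, 0, 0], 1],
  [[0, 0, 0.02], [0, 0, 0], 1],
  [[0, 0, 0], [0, 0, 0], 1],
])

```text
time_s: 9.63
tcp_pos: [502.9, -6.3, 78.6]
orientation: [-3.141, -0.0, 1.51]
contact_force: [-0.2, 0.9, -1.0]
finger_gap: 16.0
```

jog_arm([
  [[0, 0, 0.01], [0, 0, 0], 1],
  [[0, 0, 0.01], [0, 0, 0], 1],
  [[0, 0, 0.01], [0, 0, 0], 1],
  [[0, 0, 0], [0, 0, 0], 1],
  [[0, 0, 0], [0, 0, 0], 1],
])

```text
time_s: 10.05
tcp_pos: [503.0, -6.3, 77.7]
orientation: [-3.141, -0.0, 1.51]
contact_force: [-0.5, 1.3, 0.3]
finger_gap: 16.0
```

jog_arm([
  [[0, 0, 0.0083], [0, 0, 0.0167], 1],
  [[0, 0, 0.0083], [0, 0, 0.0167], 1],
  [[0, 0, 0.0083], [0, 0, 0.0167], 1],
  [[0, 0, 0], [0, 0, 0], 1],
])

```text
time_s: 10.38
tcp_pos: [502.9, -6.1, 76.7]
orientation: [-3.141, -0.001, 1.352]
contact_force: [-0.0, 1.5, 0.3]
finger_gap: 16.0
```

jog_arm([
  [[0, 0, 0.0083], [0, 0, 0.0167], 1],
  [[0, 0, 0.0083], [0, 0, 0.0167], 1],
  [[0, 0, 0.0083], [0, 0, 0.0167], 1],
  [[0, 0, 0], [0, 0, 0], 1],
])

```text
time_s: 10.72
tcp_pos: [503.1, -5.8, 76.6]
orientation: [-3.141, -0.001, 1.195]
contact_force: [-3.2, 2.0, 4.2]
finger_gap: 15.8
```

```bash
python3 -c "
from h import *
go(503,-6.3,77,86.5);print(manip.get_obs()['torque'])"
```

```text
tcp [503.1  -5.8  76.6] rpy [-1.7996e+02 -6.0000e-02  6.8460e+01] gap 15.8 F [-3.2  2.   4.2] t 10.72
turn/180deg total [-0.0002 -0.0004 -0.1002] shift/40mm total [-0.014 -0.002 -0.01 ]
[0.579637   0.76463218 0.01418242]
```

jog_arm([
  [[0, 0, 0.0083], [0, 0, 0.0167], 1],
  [[0, 0, 0.0083], [0, 0, 0.0167], 1],
  [[0, 0, 0], [0, 0, 0], 1],
])

```text
time_s: 10.97
tcp_pos: [503.4, -5.3, 77.0]
orientation: [-3.14, -0.002, 1.09]
contact_force: [-5.5, 5.2, 9.8]
finger_gap: 15.7
```

The screw is riding up instead of sinking: TCP z went from 76.6 to 77.0 with about 10 N upward, although I commanded it down along the lead. It behaves like the left-hand screw, so I back it out without forcing.

jog_arm([
  [[0, 0, -0.03], [0, 0, -0.0167], 1],
  [[0, 0, -0.0083], [0, 0, -0.0167], 1],
  [[0, 0, -0.0083], [0, 0, -0.0167], 1],
  [[0, 0, -0.0083], [0, 0, -0.0167], 1],
  [[0, 0, -0.0083], [0, 0, -0.0167], 1],
  [[0, 0, -0.0083], [0, 0, -0.0167], 1],
  [[0, 0, -0.0083], [0, 0, -0.0167], 1],
  [[0, 0, -0.0083], [0, 0, -0.0167], 1],
  [[0, 0, 0], [0, 0, 0], 1],
  [[0, 0, -0.1], [0, 0, 0], 1],
  [[0, 0, -0.2], [0, 0, 0], 1],
  [[0, 0, -0.3], [0, 0, 0], 1],
  [[0, 0, -0.6], [0, 0, 0], 1],
  [[0, 0, -0.7], [0, 0, 0], 1],
  [[0, 0, -0.7], [0, 0, 0], 1],
  [[0, 0, 0], [0, 0, 0], 1],
])

```text
time_s: 12.3
tcp_pos: [507.3, -6.8, 191.3]
orientation: [3.128, 0.001, 1.51]
contact_force: [0.1, -0.4, -0.5]
finger_gap: 16.1
```

```bash
python3 -c "
from h import *
go(535,-315,182,86.5)"
```

```text
tcp [507.3  -6.8 191.3] rpy [1.7921e+02 5.0000e-02 8.6510e+01] gap 16.1 F [ 0.1 -0.4 -0.5] t 12.3
turn/180deg total [0.0044 0.0003 0.    ] shift/40mm total [-7.648  1.161  0.234]
```

jog_arm([
  [[-0.588, 0.089, 0], [0, 0, 0], 1],
  [[-0.588, 0.089, 0], [0, 0, 0], 1],
  [[-0.588, 0.089, 0], [0, 0, 0], 1],
  [[-0.588, 0.089, 0], [0, 0, 0], 1],
  [[-0.588, 0.089, 0], [0, 0, 0], 1],
  [[-0.588, 0.089, 0], [0, 0, 0], 1],
  [[-0.588, 0.089, 0], [0, 0, 0], 1],
  [[-0.588, 0.089, 0], [0, 0, 0], 1],
  [[-0.588, 0.089, 0], [0, 0, 0], 1],
  [[-0.588, 0.089, 0], [0, 0, 0], 1],
  [[-0.588, 0.089, 0], [0, 0, 0], 1],
  [[-0.588, 0.089, 0], [0, 0, 0], 1],
  [[-0.588, 0.089, 0], [0, 0, 0], 1],
  [[0, 0, 0], [0, 0, 0], 1],
  [[0, 0, 0], [0, 0, 0], 1],
])

```text
time_s: 13.55
tcp_pos: [530.7, -315.4, 183.2]
orientation: [3.141, 0.0, 1.508]
contact_force: [-0.3, 0.7, -0.6]
finger_gap: 16.0
```

```bash
python3 - <<'E'
from h import *;import pickle
s=manip.capture("scene");e=manip.capture("side");w=manip.capture("wrist")
pickle.dump((s,e,w),open("t1.pkl","wb"))
go(535,-315,66,86.5)
f=lambda c,x,y,W,H,k:cv2.resize(c["img"][y:y+H,x:x+W,::-1],None,fx=k,fy=k,interpolation=cv2.INTER_CUBIC)
cv2.imwrite("pics/t1.png",np.vstack([np.hstack([f(s,140,130,133,100,3),f(e,260,300,133,100,3)]),f(w,120,200,399,150,2)]))
E
```

```text
tcp [ 530.7 -313.6  182.9] rpy [ 1.7999e+02 -1.0000e-02  8.6550e+01] gap 16.1 F [ 0.  -0.5 -0.9] t 13.7
turn/180deg total [ 0.0001 -0.      0.0003] shift/40mm total [-0.028  0.108  2.922]
```

View pics/t1.png

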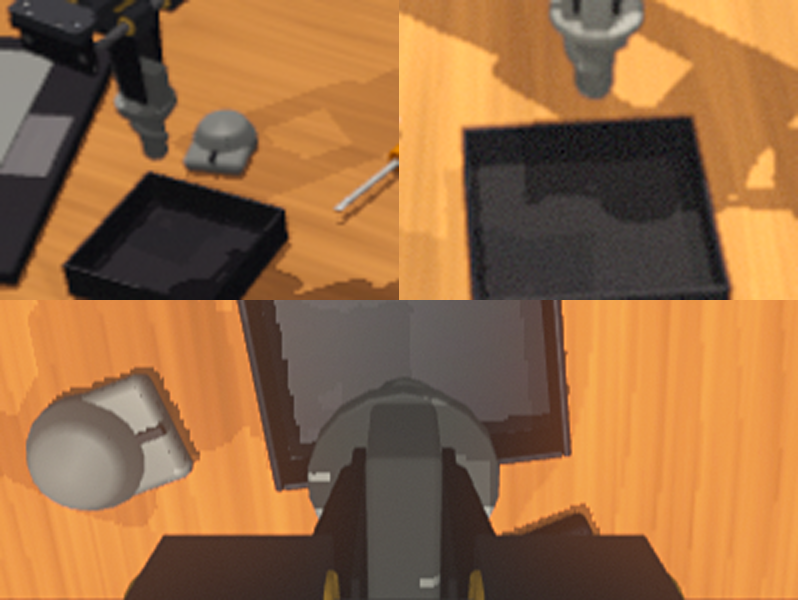

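```bash
python3 - <<'E'
from h import *;import pickle
s,e,w=pickle.load(open("t1.pkl","rb"))
print([at(w,u,35) for u in((259,294),(403.5,277.5),(240.5,200),(402,200))])
print([at(e,u,35) for u in((260+65/3,300+130/3),(260+292/3,300+118/3))])
print([at(s,u,35) for u in((140+150/3,130+175/3),(140+287/3,130+210/3),(140+66/3,130+268/3))])
E
```

```text
[array([ 467.25609377, -383.62213155]), array([ 603.03592722, -375.08354904]), array([ 461.21534497, -292.97162013]), array([ 601.38950535, -301.57946991])]
[array([ 460.3497746 , -251.96686912]), array([ 595.75881949, -242.1791801 ])]
[array([ 471.14990255, -378.83759044]), array([ 457.58837945, -242.98463893]), array([ 606.17247199, -368.65353764])]
```

Tray centre is about (532,-311), and the screw is already above it. Lowering and releasing.

jog_arm([
  [[0.07, 0.02, 0.6], [0, 0, 0], 1],
  [[0, 0, 0.7], [0, 0, 0], 1],
  [[0, 0, 0.7], [0, 0, 0], 1],
  [[0, 0, 0.4], [0, 0, 0], 1],
  [[0, 0, 0.3], [0, 0, 0], 1],
  [[0, 0, 0.12], [0, 0, 0], 1],
  [[0, 0, 0.05], [0, 0, 0], 1],
  [[0, 0, 0], [0, 0, 0], 1],
  [[0, 0, 0], [0, 0, 0], 1],
])

```text
time_s: 14.45
tcp_pos: [532.7, -312.1, 69.5]
orientation: [3.139, 0.001, 1.51]
contact_force: [1.2, -0.2, 0.4]
finger_gap: 15.3
```

jog_arm([
  [[0, 0, 0.03], [0, 0, 0], 1],
  [[0, 0, 0.02], [0, 0, 0], 1],
  [[0, 0, 0.02], [0, 0, 0], 1],
  [[0, 0, 0], [0, 0, 0], 1],
  [[0, 0, 0], [0, 0, 0], 1],
])

```text
time_s: 14.87
tcp_pos: [531.7, -311.6, 65.1]
orientation: [3.142, 0.0, 1.51]
contact_force: [-0.1, 0.1, -1.0]
finger_gap: 15.4
```

jog_arm([
  [[0, 0, 0.01], [0, 0, 0], 1],
  [[0, 0, 0], [0, 0, 0], 1],
  [[0, 0, 0], [0, 0, 0], 0.6],
  [[0, 0, 0], [0, 0, 0], 0.4],
  [[0, 0, 0], [0, 0, 0], 0.2],
  [[0, 0, 0], [0, 0, 0], 0],
  [[0, 0, 0], [0, 0, 0], 0],
  [[0, 0, 0], [0, 0, 0], 0],
  [[0, 0, -0.2], [0, 0, 0], 0],
  [[0, 0, -0.5], [0, 0, 0], 0],
  [[0, 0, -0.8], [0, 0, 0], 0],
  [[0, 0, -0.8], [0, 0, 0], 0],
  [[0, 0, -0.7], [0, 0, 0], 0],
  [[0, 0, 0], [0, 0, 0], 0],
  [[0, 0, 0], [0, 0, 0], 0],
])

```text
time_s: 16.12
tcp_pos: [533.0, -312.6, 188.2]
orientation: [3.137, 0.003, 1.51]
contact_force: [1.1, -0.1, -1.1]
finger_gap: 47.6
```

```bash
python3 - <<'E'
from h import *;import pickle
e=manip.capture("side");w=manip.capture("wrist")
pickle.dump((e,w),open("t2.pkl","wb"))
go(615.2,242.2,183,129.3)
go(615.2,242.2,183,86.5)
f=lambda c,x,y,W,H,k:cv2.resize(c["img"][y:y+H,x:x+W,::-1],None,fx=k,fy=k,interpolation=cv2.INTER_CUBIC)
cv2.imwrite("pics/t2.png",np.hstack([f(e,260,270,133,150,3),f(w,120,120,400,450,1)[:450]][:1]+[cv2.resize(w["img"][80:440,120:440,::-1],(400,450))]))
E
```

```text
tcp [ 531.2 -311.3  184. ] rpy [-1.7995e+02 -3.0000e-02  8.6520e+01] gap 47.9 F [ 0.2 -1.2 -0.2] t 16.22
turn/180deg total [-2.000e-04 -3.000e-04 -2.377e-01] shift/40mm total [ 9.379 10.388  0.026]
tcp [ 531.2 -311.3  184. ] rpy [-1.7995e+02 -3.0000e-02  8.6520e+01] gap 47.9 F [ 0.2 -1.2 -0.2] t 16.22
turn/180deg total [-0.0003 -0.0002  0.0001] shift/40mm total [13.94   1.25   0.026]
```

View pics/t2.png

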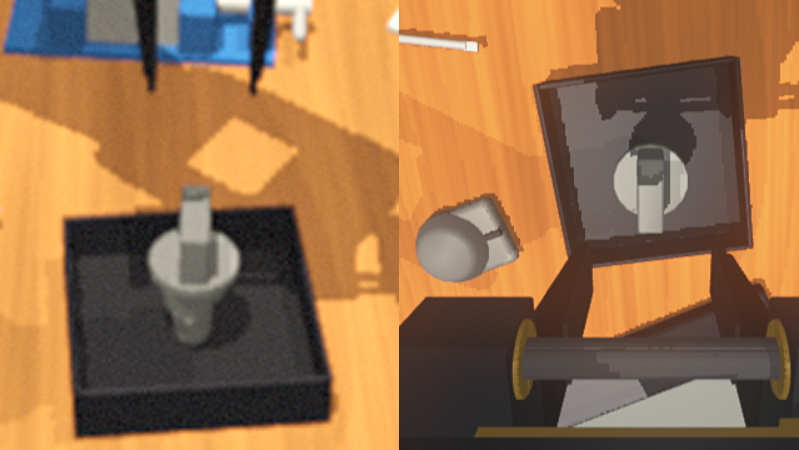

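The first screw stands in the middle of the tray: side crop (190,270), wrist crop (650,190). Now the second screw.

jog_arm([
  [[0.774, 0.0694, 0], [0, 0, 0], 0],
  [[0.774, 0.0694, 0], [0, 0, 0], 0],
  [[0.774, 0.0694, 0], [0, 0, 0], 0],
  [[0.774, 0.0694, 0], [0, 0, 0], 0],
  [[0.774, 0.0694, 0], [0, 0, 0], 0],
  [[0.774, 0.0694, 0], [0, 0, 0], 0],
  [[0.774, 0.0694, 0], [0, 0, 0], 0],
  [[0.774, 0.0694, 0], [0, 0, 0], 0],
  [[0.774, 0.0694, 0], [0, 0, 0], 0],
  [[0.774, 0.0694, 0], [0, 0, 0], 0],
  [[0.774, 0.0694, 0], [0, 0, 0], 0],
  [[0.774, 0.0694, 0], [0, 0, 0], 0],
  [[0.774, 0.0694, 0], [0, 0, 0], 0],
  [[0.774, 0.0694, 0], [0, 0, 0], 0],
  [[0.774, 0.0694, 0], [0, 0, 0], 0],
  [[0.774, 0.0694, 0], [0, 0, 0], 0],
  [[0.774, 0.0694, 0], [0, 0, 0], 0],
  [[0.774, 0.0694, 0], [0, 0, 0], 0],
  [[0, 0, 0], [0, 0, 0], 0],
])

```text
time_s: 17.8
tcp_pos: [614.2, 246.0, 181.9]
orientation: [-3.138, -0.001, 1.514]
contact_force: [-0.9, -0.9, 0.4]
finger_gap: 47.6
```

jog_arm([
  [[0, 0, 0], [0, 0, -0.034], 0],
  [[0, 0, 0], [0, 0, -0.034], 0],
  [[0, 0, 0], [0, 0, -0.034], 0],
  [[0, 0, 0], [0, 0, -0.034], 0],
  [[0, 0, 0], [0, 0, -0.034], 0],
  [[0, 0, 0], [0, 0, -0.034], 0],
  [[0, 0, 0], [0, 0, -0.034], 0],
  [[0, 0, 0.4], [0, 0, 0], 0],
  [[0, 0, 0.6], [0, 0, 0], 0],
  [[0, 0, 0.5], [0, 0, 0], 0],
  [[0, 0, 0], [0, 0, 0], 0],
  [[0, 0, 0], [0, 0, 0], 0],
  [[0, 0, 0], [0, 0, 0], 0],
])

```text
time_s: 18.88
tcp_pos: [615.5, 241.4, 124.8]
orientation: [-3.141, -0.0, 2.258]
contact_force: [1.0, 0.4, 0.7]
finger_gap: 47.4
```

```bash
python3 - <<'E'
from h import *;import pickle
w=manip.capture("wrist");pickle.dump(w,open("w3.pkl","wb"))
go(615.2,242.2,66,129.3)
a=np.radians(129.3);u=np.array([np.cos(a),np.sin(a),0])
for s in(-23,23): print(proj(w,np.array([615.2,242.2,96])+s*u))
cv2.imwrite("pics/w3.png",cv2.resize(w["img"][180:360,200:440,::-1],None,fx=3,fy=3))
E
```

```text
tcp [616.1 241.6 125.8] rpy [1.7992e+02 4.0000e-02 1.2935e+02] gap 47.7 F [0.4 0.2 1.3] t 18.93
turn/180deg total [0.0004 0.0002 0.0003] shift/40mm total [ 0.025 -0.007  1.495]
[[323.1470797  306.48837846]]
[[323.30067982 232.71686449]]
```

View pics/w3.png

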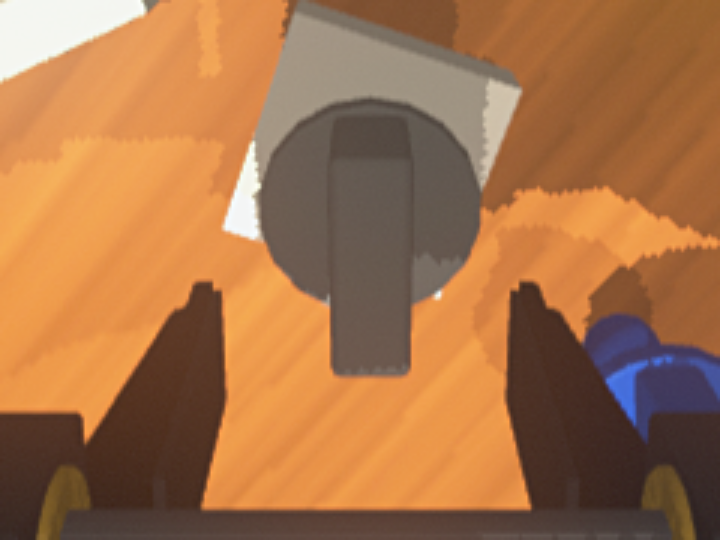

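Bar centred between the fingers at columns 330–412 of the crop, matching prediction; the blue look-alike is clear to the right. Descend and grip.

jog_arm([
  [[0.02, 0, 0.5], [0, 0, 0], 0],
  [[0, 0, 0.5], [0, 0, 0], 0],
  [[0, 0, 0.3], [0, 0, 0], 0],
  [[0, 0, 0.2], [0, 0, 0], 0],
  [[0, 0, 0], [0, 0, 0], 0],
  [[0, 0, 0], [0, 0, 0], 0],
  [[0, 0, 0], [0, 0, 0], 0],
])

```text
time_s: 19.52
tcp_pos: [615.8, 242.5, 66.1]
orientation: [3.14, 0.001, 2.258]
contact_force: [0.1, 0.8, 0.2]
finger_gap: 47.6
```

jog_arm([
  [[0, 0, 0], [0, 0, 0], 1],
  [[0, 0, 0], [0, 0, 0], 1],
  [[0, 0, 0], [0, 0, 0], 1],
  [[0, 0, 0], [0, 0, 0], 1],
  [[0, 0, 0], [0, 0, 0], 1],
  [[0, 0, 0], [0, 0, 0], 1],
  [[0, 0, 0], [0, 0, 0], 1],
  [[0, 0, 0], [0, 0, 0], 1],
], grip_force=25)

```text
time_s: 20.18
tcp_pos: [614.9, 242.2, 64.7]
orientation: [3.142, 0.0, 2.258]
contact_force: [-0.6, 0.7, -0.3]
finger_gap: 16.0
```

```bash
python3 - <<'E'
from h import *
go(615.2,242.2,66,129.3)
E
```

```text
tcp [614.9 242.2  64.7] rpy [180.     0.   129.36] gap 16.0 F [-0.6  0.7 -0.3] t 20.18
turn/180deg total [0.     0.     0.0003] shift/40mm total [-0.006  0.005 -0.033]
```

jog_arm([
  [[0, 0, -0.2], [0, 0, 0], 1],
  [[0, 0, -0.5], [0, 0, 0], 1],
  [[0, 0, -0.7], [0, 0, 0], 1],
  [[0, 0, -0.7], [0, 0, 0], 1],
  [[0, 0, -0.7], [0, 0, 0], 1],
  [[0, 0, 0], [0, 0, 0.034], 1],
  [[0, 0, 0], [0, 0, 0.034], 1],
  [[0, 0, 0], [0, 0, 0.034], 1],
  [[0, 0, 0], [0, 0, 0.034], 1],
  [[0, 0, 0], [0, 0, 0.034], 1],
  [[0, 0, 0], [0, 0, 0.034], 1],
  [[0, 0, 0], [0, 0, 0.034], 1],
  [[0, 0, 0], [0, 0, 0], 1],
  [[0, 0, 0], [0, 0, 0], 1],
])

```text
time_s: 21.35
tcp_pos: [614.8, 242.2, 176.8]
orientation: [-3.142, 0.0, 1.513]
contact_force: [0.5, 0.1, -0.4]
finger_gap: 15.7
```

```bash
python3 - <<'E'
from h import *
go(503.4,-5.5,140,86.5)
E
```

```text
tcp [614.8 242.2 176.8] rpy [-180.      0.     86.68] gap 15.7 F [ 0.5  0.1 -0.4] t 21.35
turn/180deg total [-0.     0.     0.001] shift/40mm total [-6.351 -2.401  0.921]
```

jog_arm([
  [[-0.635, -0.24, 0], [0, 0, 0.0001], 1],
  [[-0.635, -0.24, 0], [0, 0, 0.0001], 1],
  [[-0.635, -0.24, 0], [0, 0, 0.0001], 1],
  [[-0.635, -0.24, 0], [0, 0, 0.0001], 1],
  [[-0.635, -0.24, 0], [0, 0, 0.0001], 1],
  [[-0.635, -0.24, 0], [0, 0, 0.0001], 1],
  [[-0.635, -0.24, 0], [0, 0, 0.0001], 1],
  [[-0.635, -0.24, 0], [0, 0, 0.0001], 1],
  [[-0.635, -0.24, 0], [0, 0, 0.0001], 1],
  [[-0.635, -0.24, 0], [0, 0, 0.0001], 1],
  [[0, 0, 0.45], [0, 0, 0], 1],
  [[0, 0, 0.45], [0, 0, 0], 1],
  [[0, 0, 0], [0, 0, 0], 1],
  [[0, 0, 0], [0, 0, 0], 1],
  [[0, 0, 0], [0, 0, 0], 1],
  [[0, 0, 0], [0, 0, 0], 1],
  [[0, 0, 0], [0, 0, 0], 1],
])

```text
time_s: 22.77
tcp_pos: [504.2, -5.1, 141.9]
orientation: [3.139, 0.0, 1.508]
contact_force: [-0.4, -0.3, -1.3]
finger_gap: 16.1
```

```bash
python3 - <<'E'
from h import *
go(503.4,-5.5,90,86.5)
E
```

```text
tcp [504.2  -5.1 141.9] rpy [1.7988e+02 1.0000e-02 8.6400e+01] gap 16.1 F [-0.4 -0.3 -1.3] t 22.77
turn/180deg total [ 0.0007  0.     -0.0006] shift/40mm total [-0.011 -0.018  1.299]
```

jog_arm([
  [[-0.01, -0.01, 0.3], [0, 0, 0], 1],
  [[0, 0, 0.35], [0, 0, 0], 1],
  [[0, 0, 0.3], [0, 0, 0], 1],
  [[0, 0, 0.2], [0, 0, 0], 1],
  [[0, 0, 0.15], [0, 0, 0], 1],
  [[0, 0, 0], [0, 0, 0], 1],
  [[0, 0, 0], [0, 0, 0], 1],
  [[0, 0, 0], [0, 0, 0], 1],
])

```text
time_s: 23.43
tcp_pos: [503.3, -5.7, 89.2]
orientation: [3.141, 0.0, 1.507]
contact_force: [-1.0, -0.7, -1.1]
finger_gap: 16.2
```

jog_arm([
  [[0, 0, 0.05], [0, 0, 0], 1],
  [[0, 0, 0.05], [0, 0, 0], 1],
  [[0, 0, 0.05], [0, 0, 0], 1],
  [[0, 0, 0], [0, 0, 0], 1],
  [[0, 0, 0], [0, 0, 0], 1],
])

```text
time_s: 23.85
tcp_pos: [502.8, -5.8, 82.5]
orientation: [3.142, 0.0, 1.507]
contact_force: [-0.1, 0.4, -0.6]
finger_gap: 15.8
```

jog_arm([
  [[0, 0, 0.04], [0, 0, 0], 1],
  [[0, 0, 0.04], [0, 0, 0], 1],
  [[0, 0, 0.04], [0, 0, 0], 1],
  [[0, 0, 0.02], [0, 0, 0], 1],
  [[0, 0, 0], [0, 0, 0], 1],
  [[0, 0, 0], [0, 0, 0], 1],
])

```text
time_s: 24.35
tcp_pos: [502.7, -5.7, 76.8]
orientation: [-3.141, -0.0, 1.507]
contact_force: [-0.4, 0.7, -1.0]
finger_gap: 16.3
```

jog_arm([
  [[0, 0, 0.0083], [0, 0, 0.0167], 1],
  [[0, 0, 0.0083], [0, 0, 0.0167], 1],
  [[0, 0, 0.0083], [0, 0, 0.0167], 1],
  [[0, 0, 0], [0, 0, 0], 1],
])

```text
time_s: 24.68
tcp_pos: [502.8, -5.5, 76.0]
orientation: [-3.141, -0.0, 1.349]
contact_force: [0.2, 0.5, -0.6]
finger_gap: 15.8
```

jog_arm([
  [[0, 0, 0.0083], [0, 0, 0.0167], 1],
  [[0, 0, 0.0083], [0, 0, 0.0167], 1],
  [[0, 0, 0.0083], [0, 0, 0.0167], 1],
  [[0, 0, 0], [0, 0, 0], 1],
])

```text
time_s: 25.02
tcp_pos: [502.8, -5.5, 75.1]
orientation: [-3.141, -0.0, 1.193]
contact_force: [-0.3, 1.2, 0.1]
finger_gap: 16.1
```

It sinks freely with the turn, at about 0 N. Continuing.

jog_arm([
  [[0, 0, 0.0083], [0, 0, 0.0167], 1],
  [[0, 0, 0.0083], [0, 0, 0.0167], 1],
  [[0, 0, 0.0083], [0, 0, 0.0167], 1],
  [[0, 0, 0.0083], [0, 0, 0.0167], 1],
  [[0, 0, 0.0083], [0, 0, 0.0167], 1],
  [[0, 0, 0.0083], [0, 0, 0.0167], 1],
  [[0, 0, 0], [0, 0, 0], 1],
])

```text
time_s: 25.6
tcp_pos: [502.9, -5.4, 73.1]
orientation: [-3.141, -0.0, 0.879]
contact_force: [-0.9, 1.9, -1.6]
finger_gap: 15.9
```

jog_arm([
  [[0, 0, 0.0083], [0, 0, 0.0167], 1],
  [[0, 0, 0.0083], [0, 0, 0.0167], 1],
  [[0, 0, 0.0083], [0, 0, 0.0167], 1],
  [[0, 0, 0.0083], [0, 0, 0.0167], 1],
  [[0, 0, 0.0083], [0, 0, 0.0167], 1],
  [[0, 0, 0.0083], [0, 0, 0.0167], 1],
  [[0, 0, 0], [0, 0, 0], 1],
])

```text
time_s: 26.18
tcp_pos: [502.9, -5.4, 71.1]
orientation: [-3.141, -0.0, 0.564]
contact_force: [-0.4, 2.1, -0.2]
finger_gap: 15.9
```

jog_arm([
  [[0, 0, 0.0083], [0, 0, 0.0167], 1],
  [[0, 0, 0.0083], [0, 0, 0.0167], 1],
  [[0, 0, 0.0083], [0, 0, 0.0167], 1],
  [[0, 0, 0.0083], [0, 0, 0.0167], 1],
  [[0, 0, 0.0083], [0, 0, 0.0167], 1],
  [[0, 0, 0.0083], [0, 0, 0.0167], 1],
  [[0, 0, 0], [0, 0, 0], 1],
])

```text
time_s: 26.77
tcp_pos: [502.9, -5.4, 69.1]
orientation: [-3.141, -0.0, 0.25]
contact_force: [-0.0, 2.3, 0.5]
finger_gap: 15.7
```

jog_arm([
  [[0, 0, 0.0083], [0, 0, 0.0167], 1],
  [[0, 0, 0.0083], [0, 0, 0.0167], 1],
  [[0, 0, 0.0083], [0, 0, 0.0167], 1],
  [[0, 0, 0.0083], [0, 0, 0.0167], 1],
  [[0, 0, 0], [0, 0, 0], 1],
])

```text
time_s: 27.18
tcp_pos: [502.9, -5.4, 67.8]
orientation: [-3.141, -0.0, 0.04]
contact_force: [0.3, 2.8, -0.0]
finger_gap: 15.8
```

```bash
python3 - <<'E'
from h import *
go(503,-5.4,66.7,-3.5);print(manip.get_obs()['torque'])
E
```

```text
tcp [502.9  -5.4  67.8] rpy [-179.97   -0.      2.31] gap 15.8 F [ 0.3  2.8 -0. ] t 27.18
turn/180deg total [-0.0002 -0.      0.0323] shift/40mm total [ 0.003 -0.     0.027]
[0.54209078 0.24384527 0.01084172]
```

jog_arm([
  [[0, 0, 0.0083], [0, 0, 0.0139], 1],
  [[0, 0, 0.0083], [0, 0, 0.0139], 1],
  [[0, 0, 0], [0, 0, 0], 1],
  [[0, 0, 0], [0, 0, 0], 1],
])

```text
time_s: 27.52
tcp_pos: [502.9, -5.4, 67.2]
orientation: [-3.141, -0.0, -0.046]
contact_force: [-0.6, 3.4, 0.7]
finger_gap: 15.8
```

jog_arm([
  [[0, 0, 0.0083], [0, 0, 0.011], 1],
  [[0, 0, 0], [0, 0, 0], 1],
  [[0, 0, 0], [0, 0, 0], 1],
])

```text
time_s: 27.77
tcp_pos: [502.9, -5.4, 66.8]
orientation: [-3.141, 0.0, -0.082]
contact_force: [-0.5, 3.1, 1.7]
finger_gap: 16.0
```

jog_arm([
  [[0, 0, 0.0083], [0, 0, 0.011], 1],
  [[0, 0, 0], [0, 0, 0], 1],
  [[0, 0, 0], [0, 0, 0], 1],
])

```text
time_s: 28.02
tcp_pos: [503.0, -5.4, 66.7]
orientation: [-3.141, -0.0, -0.117]
contact_force: [-0.6, 4.1, 1.8]
finger_gap: 16.0
```

jog_arm([
  [[0, 0, 0.0083], [0, 0, 0.008], 1],
  [[0, 0, 0], [0, 0, 0], 1],
  [[0, 0, 0], [0, 0, 0], 1],
])

```text
time_s: 28.27
tcp_pos: [503.2, -5.3, 66.7]
orientation: [-3.141, -0.0, -0.142]
contact_force: [-1.8, 4.8, 3.0]
finger_gap: 16.1
```

It stopped at z 66.7, the expected home height, with slight force. Release, lift and check.

jog_arm([
  [[0, 0, 0], [0, 0, 0], 0.6],
  [[0, 0, 0], [0, 0, 0], 0.4],
  [[0, 0, 0], [0, 0, 0], 0.2],
  [[0, 0, 0], [0, 0, 0], 0],
  [[0, 0, 0], [0, 0, 0], 0],
  [[0, 0, 0], [0, 0, 0], 0],
  [[0, 0, -0.2], [0, 0, 0], 0],
  [[0, 0, -0.5], [0, 0, 0], 0],
  [[0, 0, -0.8], [0, 0, 0], 0],
  [[0, 0, -0.8], [0, 0, 0], 0],
  [[0, 0, -0.8], [0, 0, 0], 0],
  [[-0.8, 0, -0.8], [0, 0, 0], 0],
  [[-0.8, 0, -0.4], [0, 0, 0], 0],
  [[-0.8, 0, 0], [0, 0, 0], 0],
  [[0, 0, 0], [0, 0, 0], 0],
  [[0, 0, 0], [0, 0, 0], 0],
])

```text
time_s: 29.6
tcp_pos: [410.0, 7.8, 236.6]
orientation: [3.142, -0.003, -0.143]
contact_force: [0.0, -0.2, -0.1]
finger_gap: 47.6
```

```bash
python3 - <<'E'
from h import *;import pickle
s=manip.capture("scene");e=manip.capture("side");w=manip.capture("wrist")
pickle.dump((s,e,w),open("f.pkl","wb"))
go(503,-5,300,-8)
f=lambda c,x,y,W,H,k:cv2.resize(c["img"][y:y+H,x:x+W,::-1],None,fx=k,fy=k,interpolation=cv2.INTER_CUBIC)
cv2.imwrite("pics/f.png",np.vstack([np.hstack([f(e,265,225,80,60,5),f(s,270,195,80,60,5)]),np.hstack([f(e,180,150,266,199,1.5)[:298,:399],cv2.resize(w["img"][:,:,::-1],(401,298))])]))
# seated-head prediction
print((proj(e,[[503.5,-5.3,98],[503.5,-5.3,56]])-[265,225])*5, (proj(s,[[503.5,-5.3,98],[503.5,-5.3,56]])-[270,195])*5)
E
```

```text
tcp [410.8   7.5 235.3] rpy [ 1.7999e+02  2.0000e-02 -8.2400e+00] gap 47.7 F [-0.8 -0.1  0.4] t 29.75
turn/180deg total [ 0.      0.0001 -0.0013] shift/40mm total [ 2.325 -0.01  -1.617]
[[199.75226127  68.91512119]
 [198.9994781  153.01202373]] [[190.62047955 122.63561487]
 [191.17274851 187.49631607]]
```

View pics/f.png

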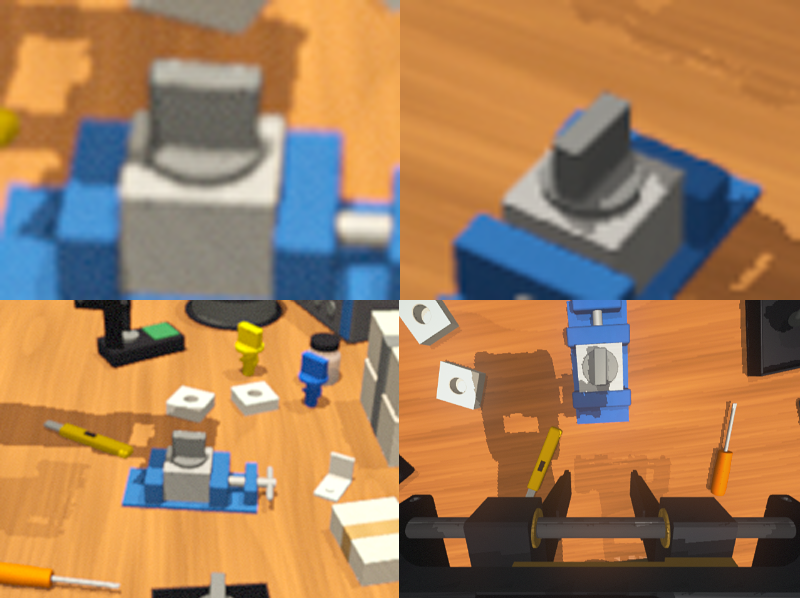

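The screw sits with its flange flat on the nut: side crop flange (208,165), head top at row 70 against 69 predicted, bar along the vice's x. Both stands are empty, the tray still holds the other screw (head at (218,585)), and the visible bystanders look unmoved. Handing in.

```bash
python3 -c "
from bench import manip
print(manip.finish_job())"
```

```text
the job is handed in; nothing more can be done
None
```

The job is done and handed in at about 30 s of the 64 s allowed; the hand-in reported no verdict.

- **First screw (nearer the robot):** I tried it in the nut. On a clockwise turn of about 25° it rode up instead of sinking, with about 12 N total on the wrist. I took it as the left-hand one, backed it out without forcing, and stood it in the middle of the reject tray.
- **Second screw:** It followed the clockwise quarter turn down about 10 mm with under 6 N, and stopped at the expected home height. I left it there with the bar along the vice's x axis.

**Last checks:**
- In the last pictures the flange lies flat on the nut and the head height matches the prediction to within about a pixel.
- The first screw is still in the tray, last seen standing upright there.
- The bystanders in view looked unmoved; I did not measure them.
- The gripper was clear of everything.
- No check failed. The camera estimates of positions differed by a few millimetres between views, and by up to about 20 mm for my first rough reading of the tray, which I re-measured before placing the screw.

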